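# Close a split bearing housing and hold it pressed

### The arm

A 6-joint arm with a two-finger parallel gripper is mounted at the origin on a cart in front of the work surface, level with it; the furniture and walls round the work are solid. World frame = base frame: x ahead of the robot, y to its left, z up, the work surface at z = 0. Lengths are in m, angles in rad, forces in N, time in s.
With the tool pointing down it reaches from about 0.375 to 0.975 m from the base axis. Payload 3.8 kg.
Tool frame: the origin (TCP) lies at the very end of the fingers, on their centre line; the grasp point (between the pads) lies bot.grasp_offset behind it (bot.grasp_offset is the distance from the TCP to the grasp point, in m); y points along the fingers, x is the direction in which the jaws open and shut, and the axes are right-handed (so a half turn about y gives the same grasp; the last joint's range is limited). The gripper opens to 85 mm and grips with 20 to 120 N. Pads are 22 mm wide; open, the fingers measure 114 mm over their backs; the gripper's body (76 mm by 85 mm) begins 54 mm behind the grasp point. The pads swing forward as they close: fully open they stand 13 mm farther back than shut.
Start: joints at [1.266, 0.264, 1.604, -0, 1.274, -0.037], TCP at [0.179, 0.651, 0.231] pointing down, gripper open.
Joint ranges: [-2.63, 2.63], [-0.94, 2.18], [0.31, 2.57], [-1.31, 4.45], [0, 2.66], [-2.55, 2.55]. Speed limits (rad/s): [2.57, 2.57, 3.14, 3.14, 3.14, 3.14].

### API

Orientations are given as a rotation vector (axis times angle).
In Python, from workcell import sensors, read_camera, job, bot gives the robot as it stands.
- The arm moves only by the tool arm_command, never from a script. Its argument "deltas" is a list of rows, each a list of 4 numbers: the shift along the tool's x, y, z in m, then the turn about the tool's y in rad. A call has 1 to 20 rows; each row shifts and turns the commanded pose from where the row before left it, along the tool's axes as they then stand; what a row does not reach is not made up. A row lasts 1/8 s, in which the tool goes at most 62.5 mm and 10.7 degrees, less where a joint would pass 70% of its speed; a pose out of reach is approached as far as the arm can. A call is refused whole if a number of a shift passes 0.0625 or a number of a turn 0.188, either way. A call with a gripper value outside its range is refused whole. "fingers" is the finger opening in m, from 0 to 0.0854, set as the call begins (left out, the last holds). The fingers move at their own pace and stop on an object; "newtons" is the grip in N (left out, the last holds). Time passes only in rows, so rows that do not move let the fingers close. It gives the time, the measured TCP pose, the force and the opening at its end, in the units of the state.
- sensors.read_state(): the state, without advancing time (a new reading comes with each control period).
- read_camera(name): name is "side" or "top"; returns a dict with "color" (400x640x3 uint8, red, green, blue), "vfov" (degrees; the focal length in pixels is half the picture's height over the tangent of half this angle, whatever the lens; pixels are square), "cx", "cy" (the principal point, pixels), "R" (3x3) and "t" (3): a world point X has camera coordinates R X + t. Camera axes: x right, y down, z forward; pixel columns grow to the right and rows downward; lengths in m; the calibration is good to about 2 mm. A picture is of the moment at which its call begins. There is no depth.
- job.finish_job(): hands the job in, once; it reports no verdict.
The state is a dict: "time": time; "q": joint angles; "joint_vel": joint speeds; "joint_torque": joint torques, N m; "tool_pos": TCP position; "tcp_rot": TCP orientation; "wrist_force": force on the tool from outside, world axes, zero at the start; "torque": the same for the moment, N m; "width": opening from 0.0 (shut) to 1.0 (fully open).
Only numpy, scipy, OpenCV 4.12 (cv2) and the standard library are available. Lean on these libraries where they do the work, as an engineer would, in place of code of your own. Each camera call takes 0.05 s, during which the arm holds its last target.

### The job

Take the small bearing ring from the catch tray and lay it flat in the round seat of the lower housing half, then set the cap over it with its holes on the two dowels, all the way down until the two faces meet. Finish while holding the cap: keep the gripper on it, pressing it down with about 15 N, and do not let go. Leave the larger ring and the other things on the bench where they are.

Things in the scene. Friction and masses are not known exactly. Their poses are not given: they have to be found in the camera images.
- housing_base: Lower half of the split housing, fixed to the bench: a grey block 84 (x) x 122 (y) mm on a dark foot 104 x 134 x 8 mm, 25 mm high in all. Origin at the centre of its underside, z up, y along the line of the two dowels. In its upper face is a round blind seat for the ring, 67 mm in diameter, 5 mm deep. The cap fits either way round.
- housing_block: The grey block of the lower half alone, without foot and dowels; same origin and axes as housing_base. The press force of the cap is measured on it.
- base_face (a point): Centre of the lower half's flat upper face (25 mm above the bench), also the centre of the mouth of the ring seat; axes as housing_base. The ring rests with its centre 1 mm above this point when seated (its underside 5 mm below, its top 7 mm above).
- dowel_a (a point): Tip of one steel dowel of the lower half, at y = +47 mm from the middle: 9 mm in diameter, stands 14 mm up from the upper face, the last 4 mm a cone down to 3 mm.
- dowel_b (a point): Tip of the other dowel, the same, at y = -47 mm.
- cap_grip (a point): Loose cap of the housing (0.2 to 0.42 kg), right way up on the 3 mm mat: grey plate 84 (x) x 122 (y) x 16 mm high, on it a grip rib 26 (x) x 50 (y) x 28 mm high. This point is the rib's middle, 14 mm below its top, 14 mm above the plate's top, 30 mm above the cap's underside; x across the rib, y along it, z up.
- cap_face (a point): Centre of the cap's underside, axes as cap_grip, 30 mm below it; meets base_face when the cap is fully down. Through holes for the dowels, 11 mm in diameter, at y = +47 and -47 mm; a round hollow 70 mm in diameter and 9 mm deep in the middle of the underside goes over the ring.
- ring_center (a point): The small bearing ring, plain steel, 62 mm outside diameter, 12 mm high, about 46 mm bore, lying flat in the catch tray; this point is the middle of its hole half-way up, z its axis.
- ring_large_center (a point): The larger bearing ring, 80 mm outside diameter, 16 mm high, in the same tray, to be left alone; the middle of its hole half-way up.
- catch_tray: Dark sheet-steel catch tray fixed to the bench, 140 (x) x 210 (y) mm, rim 14 mm and inner floor 7 mm above the bench, walls 3 mm thick; origin at the centre of its underside. The two rings lie in it, one in each half of its length; which is where varies.
- the_pen: Bystander: white marker pen, 135 mm long, on the bench near the front edge. Origin at the centre of its underside.
- the_loupe: Bystander: black loupe, 32 mm in diameter, 26 mm high, on the bench. Origin at the centre of its underside.
- the_screwdriver: Bystander: screwdriver with a red handle, 192 mm long, at the back. Origin at the centre of its underside.
- the_hex_key: Bystander: black hex key, 72 mm long, behind the lower half. Origin at the centre of its underside.
- the_micrometer: Bystander: micrometer, 130 mm long, 12 mm high, behind the tray. Origin at the centre of its underside.
Things that resemble listed ones, but are neither listed nor needed, are in the scene too. What is shaped like the part that bears ring_center but purple is not meant.

How it is judged:
By the outcome, as a careful person would: the job done as asked, in the order asked, and still so for the second after the job is handed in, while the arm keeps its last pose, push and grip.
It also fails if it takes over 67 s, if anything falls off the work surface, if the arm or the gripper's body presses on something with over 40 N, if the wrist force passes 120 N, or if a joint passes its speed limit or range.

## Working session

There is one attempt and no reset: what is moved stays moved. The work goes in short steps, Python scripts to look and compute and a tool call to move; the robot and the scene stay as the last step left them, time stands still between calls to the robot, and variables do not carry over. Pictures are saved under pics/ and viewed, and the job is handed in when it is done.

Besides the shell and the picture viewer there is one more tool, called after "Emit:" as a command line: name --pt "numbers of a row" for each row, then --argument value for the rest. arm_command: Moves the arm, as the interface text tells. Its arguments: {"type":"object","properties":{"deltas":{"type":"array"},"fingers":{"type":"number"},"newtons":{"type":"number"}},"required":["deltas"]}

```bash
ls; mkdir -p pics
python3 - <<'E'
from workcell import sensors, read_camera, job, bot
import cv2, numpy as np, json
s=sensors.read_state(); print(s); print(bot.grasp_offset)
for n in("side","top"):
    c=read_camera(n); cv2.imwrite(f"pics/{n}0.png",c["color"][:,:,::-1]); print(n,c["vfov"],c["cx"],c["cy"],np.array(c["R"]).tolist(),c["t"], [k for k in c])
E
```

```text
pics
{'time': 0.0, 'q': array([ 1.26609222e+00,  2.64781082e-01,  1.60538919e+00, -2.09379247e-05,
        1.27371263e+00, -3.69027078e-02]), 'joint_vel': array([-0.00162947, -0.00119917,  0.00294294, -0.00088285,  0.00096099,
       -0.00034222]), 'joint_torque': array([-2.10168037e-03, -5.15117526e+01, -3.67309785e+01, -1.48395579e-04,
        1.32145060e-02,  2.35665004e-05]), 'tool_pos': array([0.1783999 , 0.6502266 , 0.22993502]), 'tcp_rot': array([-1.32543247, -1.00834389,  1.01144098]), 'wrist_force': array([ 0.90118227, -0.90029985, -0.80449242]), 'torque': array([ 0.02871636, -0.00310706, -0.02261935]), 'width': 0.9986333914086342}
0.0187
side 55.85538802286395 316.1206899913449 201.41862891698602 [[-0.937188222679293, -0.3486085595511893, -0.012259995060076901], [-0.2327827081438054, 0.6512083331332811, -0.7223156634373988], [0.259789233919468, -0.6740918179783956, -0.6914548248975616]] [0.55999627 0.15727622 0.95487733] ['color', 'vfov', 'cx', 'cy', 'R', 't']
top 53.58379518248481 321.0266168236961 193.49313578104378 [[-0.0054162521538426486, -0.9998651832257783, -0.015500954341157664], [-0.9947436258032109, 0.006972287684070958, -0.10215921949746865], [0.10225352383408318, 0.014866155432095152, -0.9946472813445887]] [0.0316913  0.58619674 1.12528326] ['color', 'vfov', 'cx', 'cy', 'R', 't']
```

View pics/top0.png

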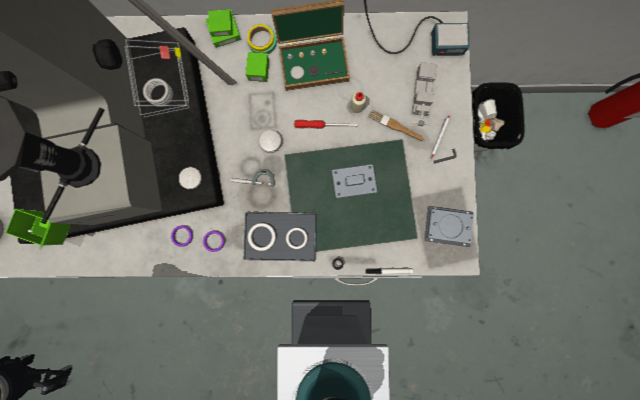

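View pics/side0.png

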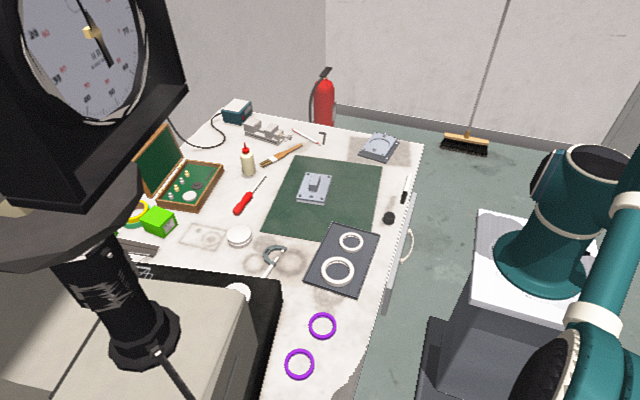

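The top picture shows two white/steel rings in the tray, at (262,236) large and (297,238) small. The purple rings at (182,236) and (214,241) are decoys. The cap is at (354,180) and the lower half at (450,225). I'll enlarge these before measuring.

```bash
cat > h.py <<'E'
import numpy as np, cv2
from workcell import sensors, read_camera, job, bot
class Cam:
    def __init__(s,n):
        c=read_camera(n); s.im=np.ascontiguousarray(c["color"][:,:,::-1]); s.R=np.array(c["R"]); s.t=np.array(c["t"])
        s.f=s.im.shape[0]/2/np.tan(np.radians(c["vfov"])/2); s.cx=c["cx"]; s.cy=c["cy"]
    def proj(s,X):
        p=np.atleast_2d(X)@s.R.T+s.t; return np.c_[s.f*p[:,0]/p[:,2]+s.cx, s.f*p[:,1]/p[:,2]+s.cy]
    def ray(s,uv):
        uv=np.atleast_2d(np.asarray(uv,float)); d=np.c_[(uv[:,0]-s.cx)/s.f,(uv[:,1]-s.cy)/s.f,np.ones(len(uv))]@s.R
        return -s.R.T@s.t, d
    def plane(s,uv,z):
        o,d=s.ray(uv); return o+d*((z-o[2])/d[:,2])[:,None]
    def crop(s,name,x0,y0,x1,y1,k):
        cv2.imwrite("pics/"+name,cv2.resize(s.im[y0:y1,x0:x1],None,fx=k,fy=k,interpolation=cv2.INTER_CUBIC))
E
python3 - <<'E'
from h import *
t=Cam("top"); print(t.f)
t.crop("t_a.png",170,205,330,265,5)
t.crop("t_b.png",320,155,480,255,5)
s=Cam("side")
s.crop("s_a.png",290,130,430,250,5)
s.crop("s_b.png",280,215,390,305,5)
E
```

```text
396.0718673095188
```

View pics/t_a.png

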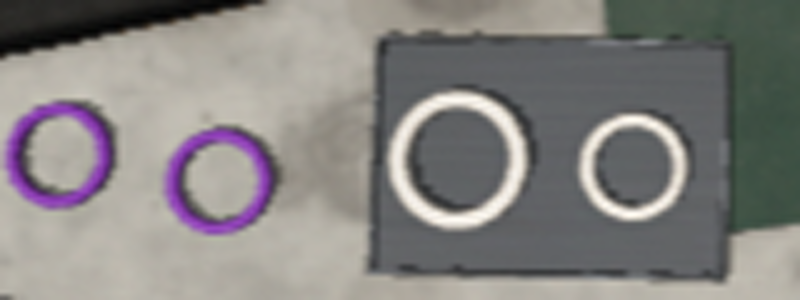

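View pics/t_b.png

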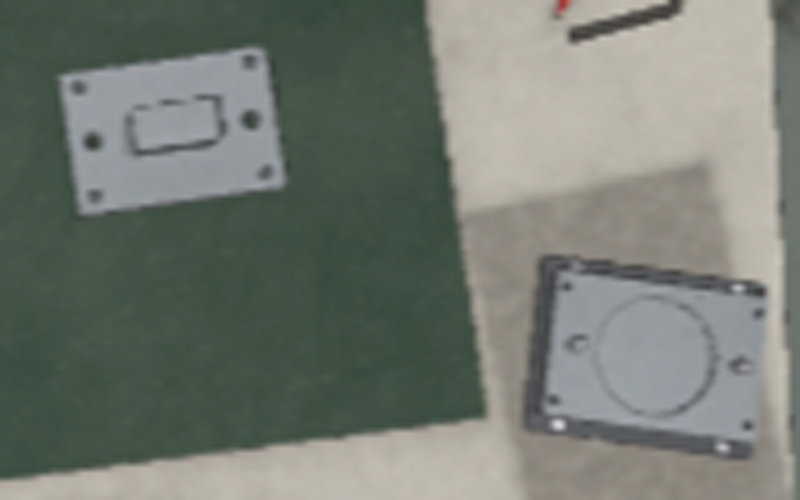

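View pics/s_a.png

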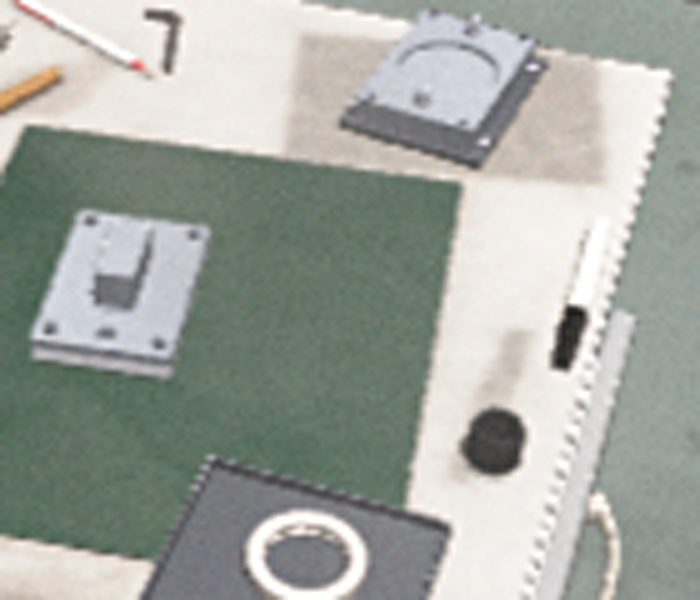

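View pics/s_b.png

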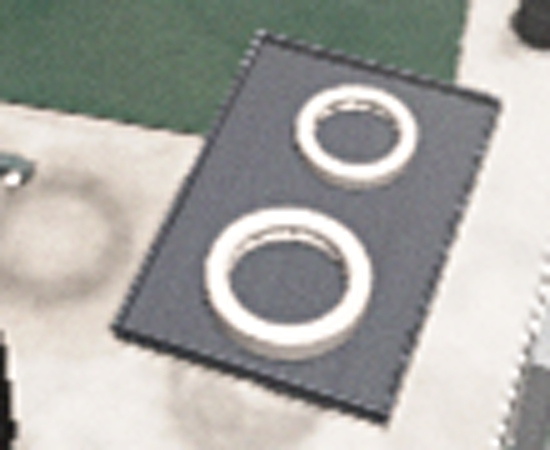

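In the tray, the ring at (297,238) is the smaller of the two steel rings, so it fits "small bearing ring". The one at (262,236) is the 80 mm ring. (182,236) and (214,241) are purple and outside the tray, so they are excluded. The base shows its seat and two dowels, and the cap shows its rib. Next I'll measure.

```bash
cat > meas.py <<'E'
from h import *
def big(m,roi,n=1):
    mm=np.zeros_like(m); x0,y0,x1,y1=roi; mm[y0:y1,x0:x1]=m[y0:y1,x0:x1]
    cs,_=cv2.findContours(mm,cv2.RETR_EXTERNAL,cv2.CHAIN_APPROX_NONE)
    return sorted(cs,key=cv2.contourArea)[::-1][:n]
def rect_world(c,cam,z):
    P=cam.plane(c.reshape(-1,2),z)[:,:2].astype(np.float32)
    return cv2.minAreaRect(P*1000)
if __name__=="__main__":
    t=Cam("top"); hsv=cv2.cvtColor(t.im,cv2.COLOR_BGR2HSV)
    ring=((hsv[...,2]>170)).astype(np.uint8)*255
    for c in big(ring,(249,215,312,258),2):
        e=cv2.fitEllipse(c); z=.019 if e[1][1]<25 else .023
        print("ring",e, t.plane(e[0],z)*1000, rect_world(c,t,z)[1])
    V=hsv[...,2]; print("V base",V[225,450],hsv[225,450],"foot",hsv[208,440],hsv[212,429], "cap",hsv[190,350],"mat",hsv[220,350],"bench",hsv[190,450])
    gr=((hsv[...,0]>95)&(hsv[...,0]<130)&(V>105)&(hsv[...,1]>12)).astype(np.uint8)*255
    gr=cv2.morphologyEx(gr,cv2.MORPH_CLOSE,np.ones((5,5)))
    for nm,roi,z in(("cap",(325,160,385,205),.019),("base",(415,200,478,250),.025)):
        c=big(gr,roi)[0]; r=rect_world(c,t,z); print(nm,r, cv2.minAreaRect(c))
        v=t.im.copy(); cv2.drawContours(v,[c],-1,(0,0,255),1); t.im=v
    t.crop("m.png",320,155,480,255,5)
E
python3 meas.py
```

```text
ring ((261.16143798828125, 236.63031005859375), (25.768718719482422, 26.560810089111328), 6.8451762199401855) [[462.1508002  203.08375922  23.        ]] (78.23757934570312, 72.98941040039062)
ring ((296.0552062988281, 237.9508056640625), (20.220199584960938, 20.328447341918945), 83.45716857910156) [[457.75962706 101.73261124  19.        ]] (58.47416687011719, 57.95258712768555)
V base 163 [107  14 163] foot [105  11  91] [110  10  74] cap [105  13 155] mat [68 49 83] bench [ 19  24 147]
cap ((624.7308349609375, -69.57852935791016), (83.306640625, 122.63538360595703), 7.494482517242432) ((354.1199645996094, 180.83999633789062), (28.00143051147461, 41.577880859375), 81.8698959350586)
base ((491.8114929199219, -345.1830749511719), (120.34207153320312, 87.53723907470703), 81.1933822631836) ((450.32659912109375, 225.27182006835938), (42.42554473876953, 30.35543441772461), 7.765166282653809)
```

View pics/m.png

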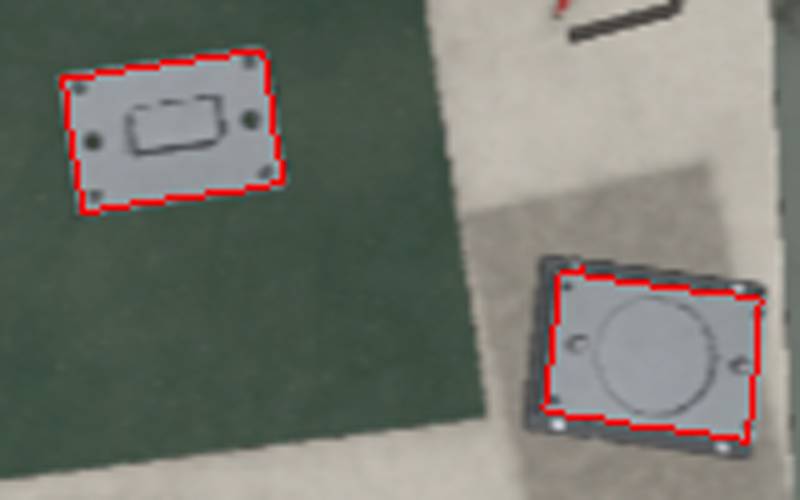

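Run:
```python
from h import *
from scipy.spatial.transform import Rotation as Ro
t=Cam("top"); s=Cam("side")
t.crop("t_c.png",415,200,480,250,12); s.crop("s_c.png",350,125,405,168,14)
for nm,z,uv in(("cap holes",.019,[(338.2,182.7),(370,178.6)]),):
    P=t.plane(uv,z)[:,:2]*1000; d=P[0]-P[1]; print(nm,P.round(1),P.mean(0),np.hypot(*d),"yaw",np.degrees(np.arctan2(-d[0],d[1])))
# side view ring
hsv=cv2.cvtColor(s.im,cv2.COLOR_BGR2HSV); 
st=sensors.read_state(); M=Ro.from_rotvec(st["tcp_rot"]).as_matrix(); print(M.round(3))
```

```text
cap holes [[ 619.2  -22.7]
 [ 630.7 -116.6]] [624.9693229  -69.63006279] 94.635847730666 yaw 6.981028840674912
[[ 0.265 -0.    -0.964]
 [ 0.964 -0.001  0.265]
 [-0.001 -1.    -0.   ]]
```

View pics/t_c.png

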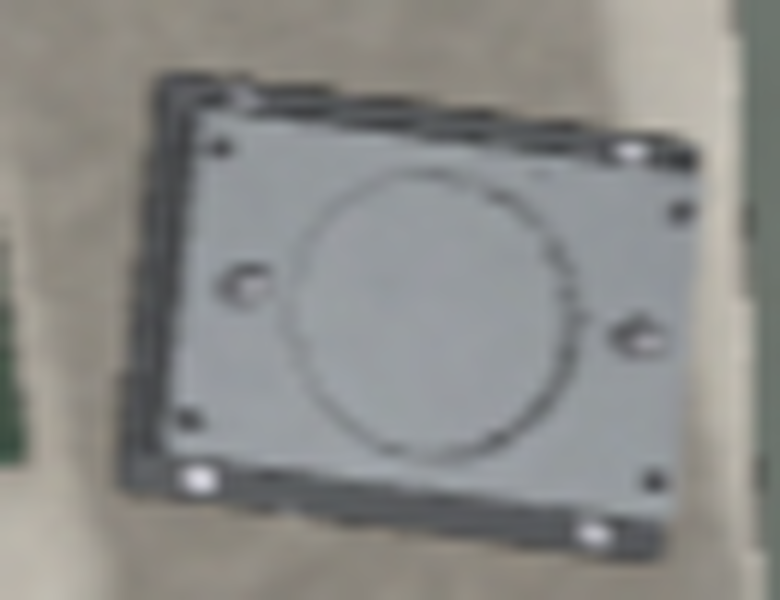

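View pics/s_c.png

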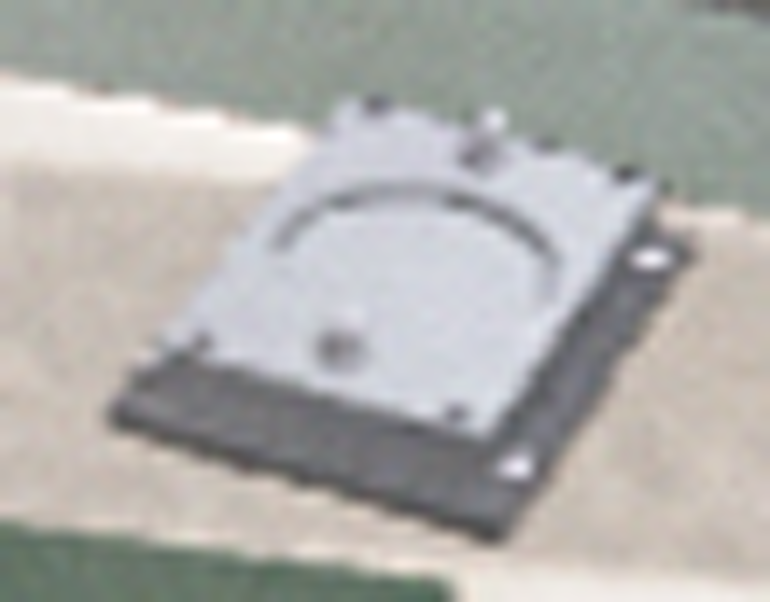

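Run:
```python
from h import *
t=Cam("top"); s=Cam("side")
f=lambda a,k,x0,y0:(np.array(a,float)+.5)/k-.5+[x0,y0]
scr_t=f([(220,147),(681,211),(655,481),(188,419)],12,415,200)
scr_s=f([(375,103),(628,173),(455,412),(200,342)],14,350,125)
P=t.plane(scr_t,.025)*1e3; print("top scr",P.round(1)[:,:2],P.mean(0)); Pt=P
for a,b in((0,1),(3,2)):
    d=P[a]-P[b]; print("yaw",np.degrees(np.arctan2(-d[0],d[1])))
for a,b in((0,3),(1,2)):
    d=P[a]-P[b]; print("yaw x",np.degrees(np.arctan2(d[1],d[0])))
print("seat",t.plane(f([(432.5,317)],12,415,200),.025)*1e3)
P=s.plane(scr_s,.025)*1e3; print("side scr",P.round(1)[:,:2],P.mean(0))
# side order: find yaw from pairs
for a,b in((3,0),(2,1)):
    d=P[a]-P[b]; print("side yaw",np.degrees(np.arctan2(-d[0],d[1])))
# dowel highlights at z 39
print("dowel t",t.plane(f([(255,288),(650,338)],12,415,200),.039)*1e3)
print("dowel s",s.plane(f([(340,330),(492,125)],14,350,125),.039)*1e3)
# side cap & ring
hsv=cv2.cvtColor(s.im,cv2.COLOR_BGR2HSV)
m=((hsv[...,2]>195)&(hsv[...,1]<25)).astype(np.uint8)*255; mm=np.zeros_like(m); mm[228:255,335:368]=m[228:255,335:368]
c=max(cv2.findContours(mm,0,1)[0],key=cv2.contourArea); e=cv2.fitEllipse(c); print("side small ring",e,s.plane(e[0],.019)*1e3)
sc=f([(88,221),(197,235),(158,344),(49,328)],5,290,130); Q=s.plane(sc,.019)*1e3; print("cap side",Q.round(1)[:,:2],Q.mean(0))
sc=f([(79,88),(249,62),(265,173),(95,196)],5,320,155); Q=t.plane(sc,.019)*1e3; print("cap top",Q.round(1)[:,:2],Q.mean(0))
for a,b in((0,1),(3,2)):
    d=Q[a]-Q[b]; print("cap yaw",np.degrees(np.arctan2(-d[0],d[1])))
cr=f([(380,38),(733,42),(725,278),(370,272)],5,170,205); print("tray",(t.plane(cr,.014)*1e3).round(1)[:,:2])
```

```text
top scr [[ 531.2 -296.5]
 [ 515.1 -406.7]
 [ 450.4 -397.7]
 [ 465.8 -286.6]] [ 490.62100306 -346.84853556   25.        ]
yaw -8.331928182828559
yaw -7.891160219164801
yaw x -8.607705774791562
yaw x -7.963961694328438
seat [[ 489.92166616 -346.05122123   25.        ]]
side scr [[ 519.9 -409.6]
 [ 452.7 -399.9]
 [ 470.5 -287.8]
 [ 534.8 -294.9]] [ 494.49424384 -348.02294967   25.        ]
side yaw -7.406712835367256
side yaw -9.029649836989547
dowel t [[ 496.78904727 -299.89176633   39.        ]
 [ 484.38646384 -392.99539772   39.        ]]
dowel s [[ 500.72556006 -291.46032939   39.        ]
 [ 486.32443753 -388.41176889   39.        ]]
side small ring ((350.9458923339844, 241.01182556152344), (17.902854919433594, 22.871179580688477), 97.00527954101562) [[460.93133103 104.07537345  19.        ]]
cap side [[ 670.2 -115. ]
 [ 600.8 -125.1]
 [ 590.   -23.2]
 [ 655.7  -14.4]] [629.146263   -69.44303689  19.        ]
cap top [[ 650.6  -14.7]
 [ 665.4 -115.4]
 [ 599.2 -123.7]
 [ 586.3  -23.5]] [625.3645424  -69.32969268  19.        ]
cap yaw 8.340344986702211
cap yaw 7.344818314451842
tray [[534.1 251.4]
 [530.4  42.8]
 [393.1  48. ]
 [397.5 255.3]]
```

Top and side agree on angles but differ by about 3.5 mm in x. I'll use the averages and refine against the gripper itself. Rotating the tool to yaw 0 first.

Emit:
arm_command --pt "0 0 0 0.186" --pt "0 0 0 0.186" --pt "0 0 0 0.186" --pt "0 0 0 0.186" --pt "0 0 0 0.186" --pt "0 0 0 0.186" --pt "0 0 0 0.186" --pt "0 0 0 0" --fingers 0.072 --newtons 30

```text
time: 1.45
tool_pos: [0.1786, 0.651, 0.2313]
tcp_rot: [-1.571, -0.002, 0.002]
wrist_force: [-0.9, -1.0, -0.8]
width: 0.844
```

Emit:
arm_command --pt "0.028 0 -0.0547 0" --pt "0.028 0 -0.0547 0" --pt "0.028 0 -0.0547 0" --pt "0.028 0 -0.0547 0" --pt "0.028 0 -0.0547 0" --pt "0.028 0 -0.0547 0" --pt "0.028 0 -0.0547 0" --pt "0.028 0 -0.0547 0" --pt "0.028 0 -0.0547 0" --pt "0.028 0 -0.0547 0" --pt "0 0 0 0"

```text
time: 2.82
tool_pos: [0.4608, 0.1005, 0.2317]
tcp_rot: [-1.572, 0.001, -0.003]
wrist_force: [0.1, 0.8, -0.3]
width: 0.846
```

Emit:
arm_command --pt "0 0.045 0.001 0" --pt "0 0.045 0.001 0" --pt "0 0.045 0 0" --pt "0 0.045 0 0" --pt "0 0 0 0"

```text
time: 3.45
tool_pos: [0.4547, 0.1065, 0.0479]
tcp_rot: [-1.572, 0.004, 0.01]
wrist_force: [-0.4, 0.4, 1.4]
width: 0.841
```

Run:
```python
from h import *
st=sensors.read_state(); print(st["tool_pos"],st["time"])
t=Cam("top"); s=Cam("side")
print(t.proj(st["tool_pos"]),s.proj(st["tool_pos"]))
t.crop("t_d.png",235,195,335,270,8); s.crop("s_d.png",290,180,400,260,7)
```

```text
[0.45474232 0.10653341 0.04791537] 3.45
[[293.57110175 239.12449868]] [[353.57104496 235.00835267]]
```

View pics/t_d.png

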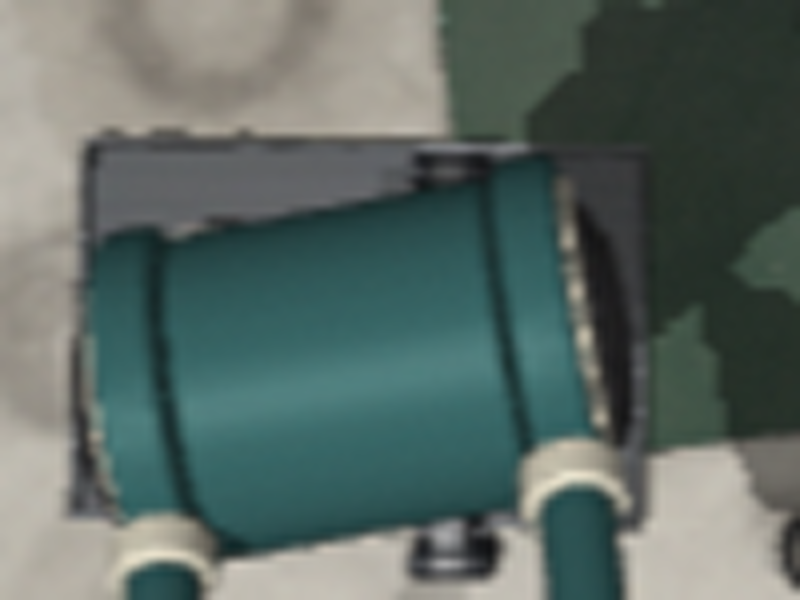

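View pics/s_d.png

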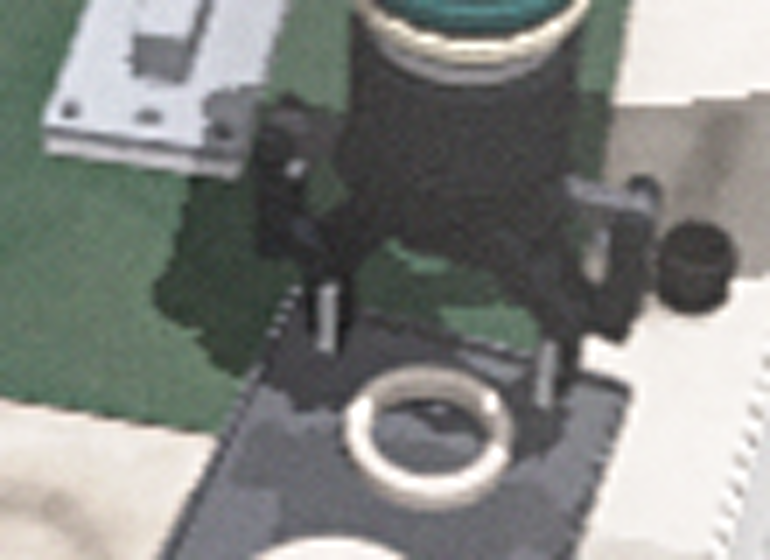

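Run:
```python
from h import *
from scipy.spatial.transform import Rotation as Ro
st=sensors.read_state(); print(st["tool_pos"],st["time"],st["wrist_force"]); print(Ro.from_rotvec(st["tcp_rot"]).as_matrix().round(4))
s=Cam("side")
f=lambda a,k,x0,y0:(np.array(a,float)+.5)/k-.5+[x0,y0]
for z in(.048,.056,.062): P=s.plane(f([(326,353),(545,410)],7,290,180),z)*1e3; print(z,P.round(1),P.mean(0).round(1))
hsv=cv2.cvtColor(s.im,cv2.COLOR_BGR2HSV)
m=(hsv[...,2]>150).astype(np.uint8)*255; mm=np.zeros_like(m); mm[229:256,336:366]=m[229:256,336:366]
```

```text
[0.45933051 0.1070218  0.05206619] 3.55 [ 1.18071747 -0.13522033  0.40211097]
[[ 1.0e+00  1.0e-04 -3.2e-03]
 [ 3.2e-03  2.0e-04  1.0e+00]
 [ 1.0e-04 -1.0e+00  2.0e-04]]
0.048 [[502.2 105.4  48. ]
 [418.6 104.8  48. ]] [460.4 105.1  48. ]
0.056 [[500.1 112.3  56. ]
 [417.5 111.7  56. ]] [458.8 112.   56. ]
0.062 [[498.5 117.4  62. ]
 [416.6 116.9  62. ]] [457.6 117.2  62. ]
```

Emit:
arm_command --pt "0.0005 0.014 -0.004 0" --pt "0 0.014 0 0" --pt "0 0.006 0 0" --pt "0 0 0 0" --pt "0 0 0 0" --pt "0 0 0 0"

```text
time: 4.35
tool_pos: [0.4601, 0.1023, 0.0176]
tcp_rot: [-1.571, -0.001, 0.0]
wrist_force: [-0.0, 0.1, 1.1]
width: 0.845
```

Run:
```python
from h import *
st=sensors.read_state(); print(st["tool_pos"],st["time"],st["wrist_force"])
s=Cam("side"); t=Cam("top")
s.crop("s_e.png",300,200,390,270,8); t.crop("t_e.png",235,195,335,270,8)
```

```text
[0.46007311 0.1022917  0.01764046] 4.35 [-0.00457152  0.07774208  1.14609706]
```

View pics/s_e.png

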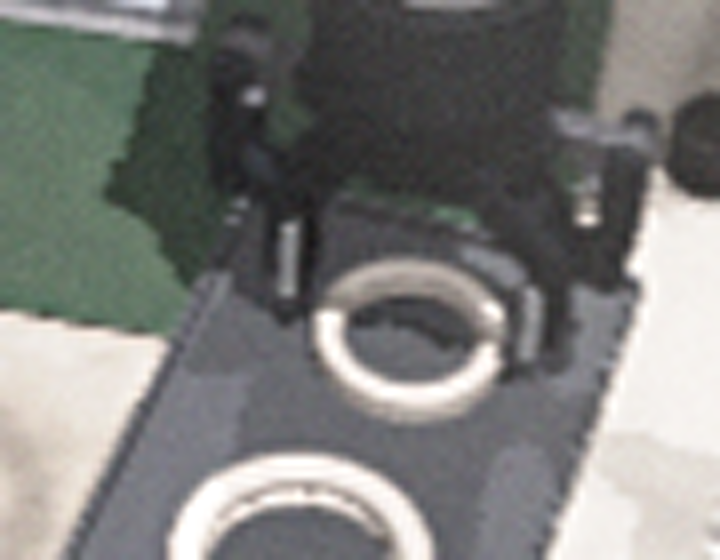

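Emit:
arm_command --pt "0.0 0.005 0.001 0" --pt "0 0.005 0 0" --pt "0 0 0 0" --pt "0 0 0 0"

```text
time: 4.95
tool_pos: [0.4596, 0.1032, 0.0071]
tcp_rot: [-1.571, -0.001, 0.001]
wrist_force: [0.2, 0.0, -0.1]
width: 0.845
```

Emit:
arm_command --pt "0 0 0 0" --pt "0 0 0 0" --pt "0 0 0 0" --pt "0 0 0 0" --pt "0 0 0 0" --fingers 0.05 --newtons 40

```text
time: 5.58
tool_pos: [0.4599, 0.1032, 0.0079]
tcp_rot: [-1.571, -0.001, 0.001]
wrist_force: [-2.2, -0.0, 6.2]
width: 0.698
```

Run:
```python
from h import *
st=sensors.read_state(); print(st["tool_pos"],st["time"],st["wrist_force"],st["width"]*85.4)
s=Cam("side")
s.crop("s_f.png",300,200,390,270,8)
```

```text
[0.45990576 0.10323353 0.00794518] 5.575 [-2.20126291 -0.0205552   6.24898772] 59.60146449339895
```

View pics/s_f.png

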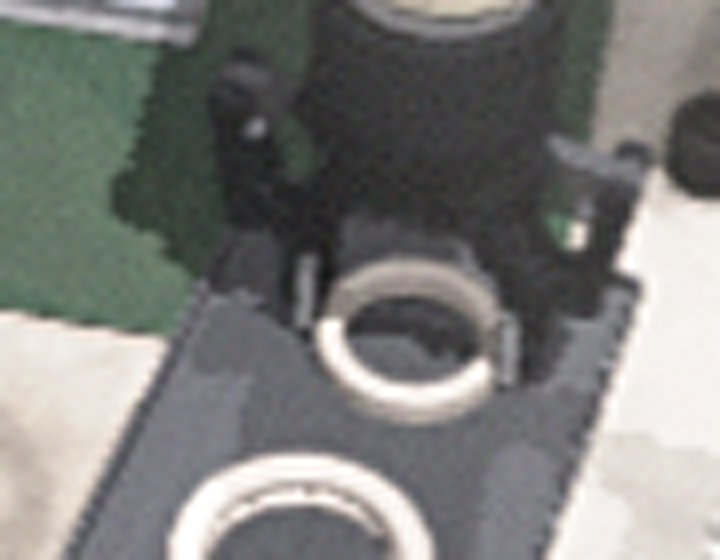

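Emit:
arm_command --pt "0 0 0 0" --pt "0 -0.005 0 0" --pt "0 -0.015 0 0" --pt "0 -0.02 0 0" --pt "0 -0.03 0 0" --pt "0 -0.03 0 0" --pt "0 -0.03 0 0" --pt "0 0 0 0" --pt "0 0 0 0" --pt "0 0 0 0"

```text
time: 6.88
tool_pos: [0.4583, 0.103, 0.1357]
tcp_rot: [-1.571, 0.002, 0.003]
wrist_force: [-0.3, 0.3, -2.2]
width: 0.694
```

Run:
```python
from h import *
st=sensors.read_state(); print(st["tool_pos"],st["time"],st["wrist_force"],st["width"]*85.4)
s=Cam("side")
print(s.proj(st["tool_pos"]))
s.crop("s_g.png",290,130,400,210,7)
```

```text
[0.45831351 0.10299345 0.13569796] 6.875 [-0.32529364  0.27455748 -2.18559913] 59.236213318042815
[[354.60964433 209.55629894]]
```

View pics/s_g.png

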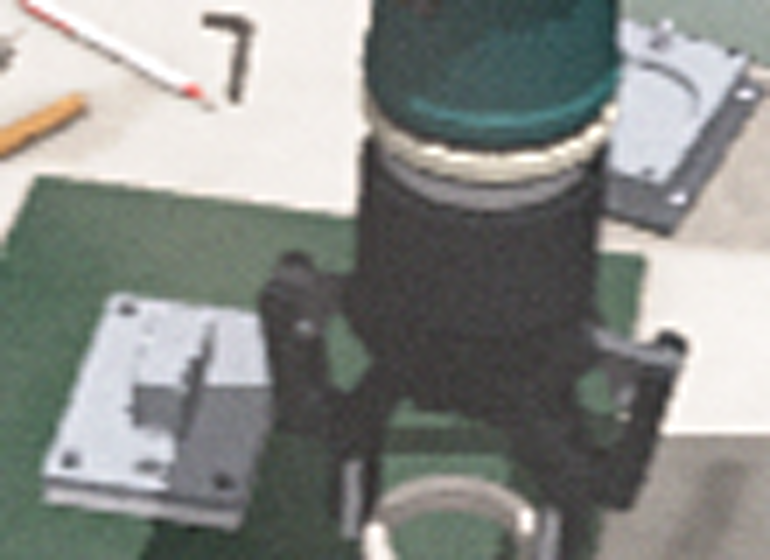

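Emit:
arm_command --pt "0.004 0 -0.02 0" --pt "0.004 0 -0.05 0" --pt "0.004 0 -0.05 0" --pt "0.004 0 -0.05 0" --pt "0.004 0 -0.05 0" --pt "0.004 0 -0.05 0" --pt "0.004 0 -0.05 0" --pt "0.003 0 -0.05 0" --pt "0.002 0 -0.05 0" --pt "0.001 0 -0.03 0" --pt "0 0.015 0 0" --pt "0 0.02 0 0" --pt "0 0.015 0 0" --pt "0 0 0 0" --pt "0 0 0 0" --pt "0 0 0 0"

```text
time: 8.93
tool_pos: [0.4949, -0.347, 0.0883]
tcp_rot: [-1.572, -0.002, 0.0]
wrist_force: [0.1, 0.4, -1.5]
width: 0.698
```

Run:
```python
from h import *
st=sensors.read_state(); print(st["tool_pos"],st["tcp_rot"],st["time"],st["wrist_force"],st["width"]*85.4)
s=Cam("side"); t=Cam("top")
print(s.proj(st["tool_pos"]))
s.crop("s_h.png",340,100,420,170,9)
t.crop("t_h.png",400,180,490,260,8)
```

```text
[ 0.4948722  -0.34695453  0.08834218] [-1.57196092e+00 -2.34211959e-03  3.01943286e-06] 8.925 [ 0.07036073  0.44512761 -1.54146789] 59.58173997028617
[[381.016256   127.03363461]]
```

View pics/s_h.png

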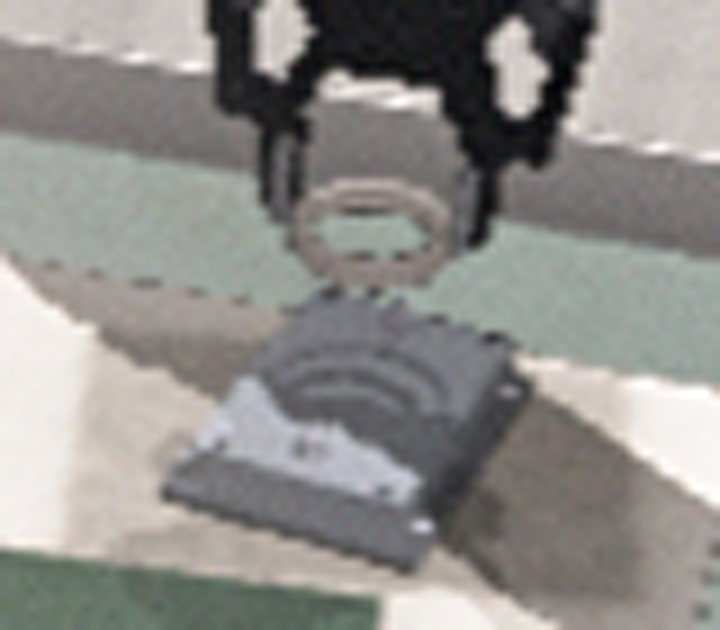

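View pics/t_h.png

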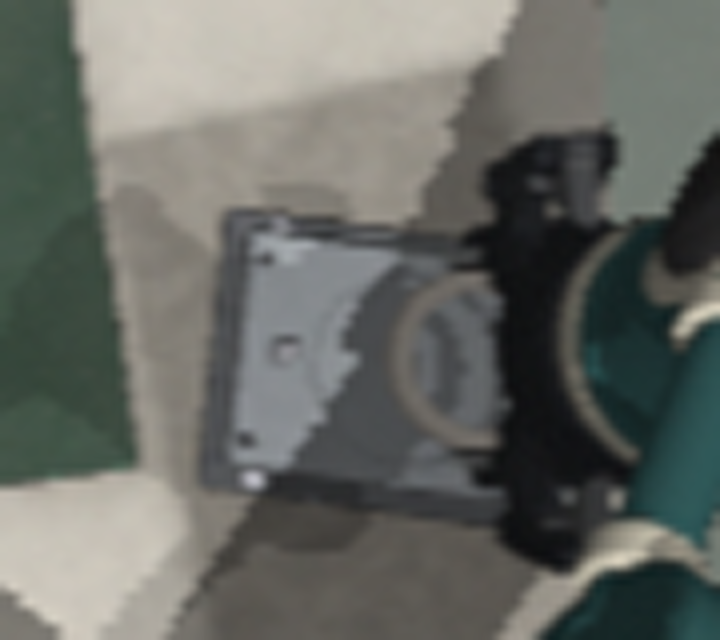

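Run:
```python
from h import *
f=lambda a,k,x0,y0:(np.array(a,float)+.5)/k-.5+[x0,y0]
s=Cam("side"); t=Cam("top")
st=sensors.read_state(); p=st["tool_pos"]; print(p, st["tcp_rot"])
a=np.linspace(0,2*np.pi,361)
C=lambda r,z:np.c_[p[0]+r*np.cos(a),p[1]+r*np.sin(a),np.full(361,z)]
zt=p[2]+.011
for nm,cam,k,x0,y0 in(("top",t,8,400,180),("side",s,9,340,100)):
    q=(cam.proj(C(.031,zt))-[x0,y0]+.5)*k-.5
    print(nm,"pred crop x",q[:,0].min(),q[:,0].max(),"y",q[:,1].min(),q[:,1].max())
# measured
mt=t.plane(f([(482,361)],8,400,180),zt)*1e3; print("top ring meas",mt)
```

```text
[ 0.49446717 -0.34701062  0.08799336] [-1.57154003e+00 -1.53444421e-03  5.55547082e-05]
top pred crop x 386.14670941611666 570.4435404100632 y 261.5927959294745 445.27972130860826
side pred crop x 292.48009523833787 462.6392483528324 y 177.51465511497918 269.2410071767432
top ring meas [[ 491.81649241 -348.16579108   98.99335671]]
```

Run:
```python
from h import *
t=Cam("top"); s=Cam("side")
st=sensors.read_state(); p=st["tool_pos"]
a=np.linspace(0,2*np.pi,361)
C=lambda r,z:np.c_[p[0]+r*np.cos(a),p[1]+r*np.sin(a),np.full(361,z)]
for nm,cam,x0,y0,x1,y1,k in(("t_i.png",t,440,205,475,245,15),("s_i.png",s,365,112,400,140,20)):
    c=cv2.resize(cam.im[y0:y1,x0:x1],None,fx=k,fy=k,interpolation=cv2.INTER_CUBIC); d=c.copy()
    for r,z,col in((.031,.011,(0,0,255)),(.023,.011,(0,255,255)),(.031,-.001,(255,0,0))):
        q=((cam.proj(C(r,p[2]+z))-[x0,y0]+.5)*k-.5).round().astype(int); cv2.polylines(d,[q],True,col,1)
    cv2.imwrite("pics/"+nm,np.hstack([c,d])if nm[0]=='t' else np.vstack([c,d])[:600]); print(d.shape)
    if nm[0]=='s': cv2.imwrite("pics/"+nm,cv2.resize(np.vstack([c,d]),None,fx=.52,fy=.52))
    else: cv2.imwrite("pics/"+nm,cv2.resize(np.hstack([c,d]),None,fx=.75,fy=.75))
```

```text
(600, 525, 3)
(560, 700, 3)
```

View pics/t_i.png

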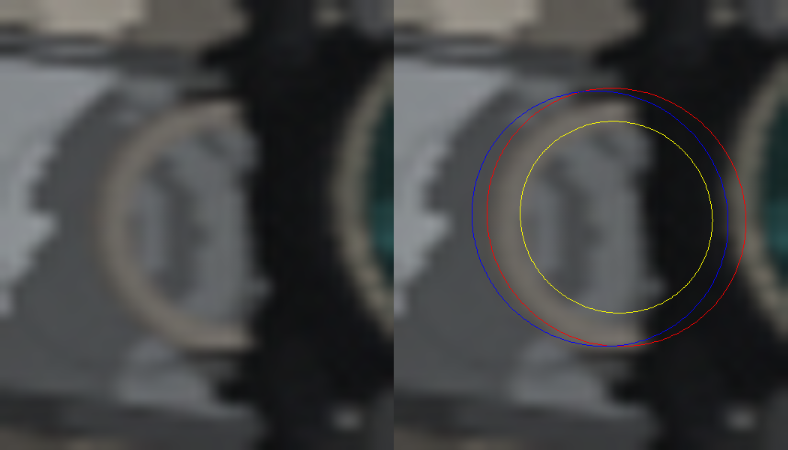

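View pics/s_i.png

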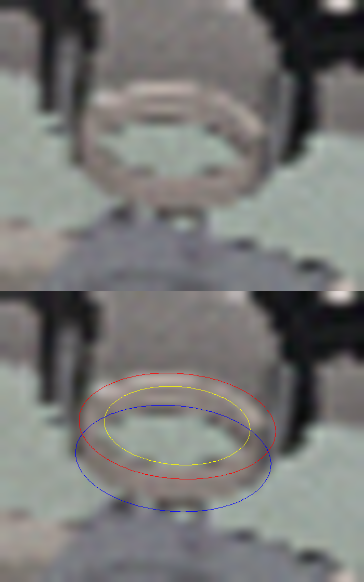

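Emit:
arm_command --pt "-0.0015 0.01 0.0025 0" --pt "0 0.02 0 0" --pt "0 0.018 0 0" --pt "0 0 0 0" --pt "0 0 0 0" --pt "0 0 0 0"

```text
time: 9.98
tool_pos: [0.4933, -0.3448, 0.04]
tcp_rot: [-1.572, -0.002, -0.0]
wrist_force: [0.8, -0.3, -1.5]
width: 0.695
```

```bash
cat > ov.py <<'E'
from h import *
import sys
tag,roff=sys.argv[1],[float(v) for v in sys.argv[2:4]]
t=Cam("top"); s=Cam("side")
st=sensors.read_state(); p=st["tool_pos"]; print(p,st["tcp_rot"],st["wrist_force"],st["time"])
a=np.linspace(0,2*np.pi,361)
C=lambda x,y,r,z:np.c_[x+r*np.cos(a),y+r*np.sin(a),np.full(361,z)]
for nm,cam,x0,y0,x1,y1,k,b in(("t",t,425,200,480,250,13,(.4903,-.3464)),("s",s,350,118,405,165,13,(.4945,-.348))):
    d=cv2.resize(cam.im[y0:y1,x0:x1],None,fx=k,fy=k,interpolation=cv2.INTER_CUBIC); cv2.imwrite(f"pics/{nm}_{tag}_raw.png",d)
    for x,y,r,z,col in((p[0]+roff[0],p[1]+roff[1],.031,p[2]+.011,(0,0,255)),(p[0]+roff[0],p[1]+roff[1],.023,p[2]+.011,(0,255,255)),(*b,.0335,.025,(0,255,0))):
        q=((cam.proj(C(x,y,r,z))-[x0,y0]+.5)*k-.5).round().astype(int); cv2.polylines(d,[q],True,col,1)
    cv2.imwrite(f"pics/{nm}_{tag}.png",d)
E
python3 ov.py j 0 0
```

```text
[ 0.49322403 -0.34471477  0.04012008] [-1.57175428e+00 -1.77474141e-03 -2.15588478e-04] [ 0.26342933  0.48746116 -1.09734781] 10.075
```

View pics/t_j.png

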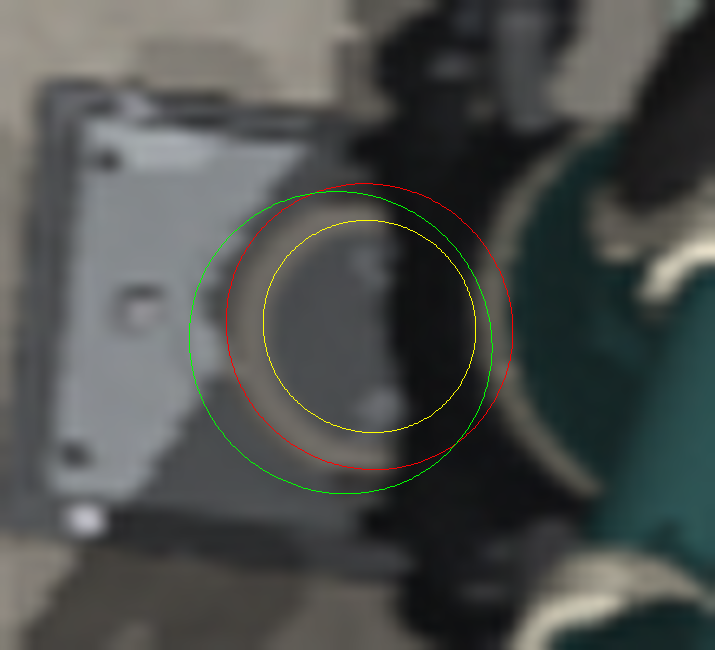

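View pics/s_j.png

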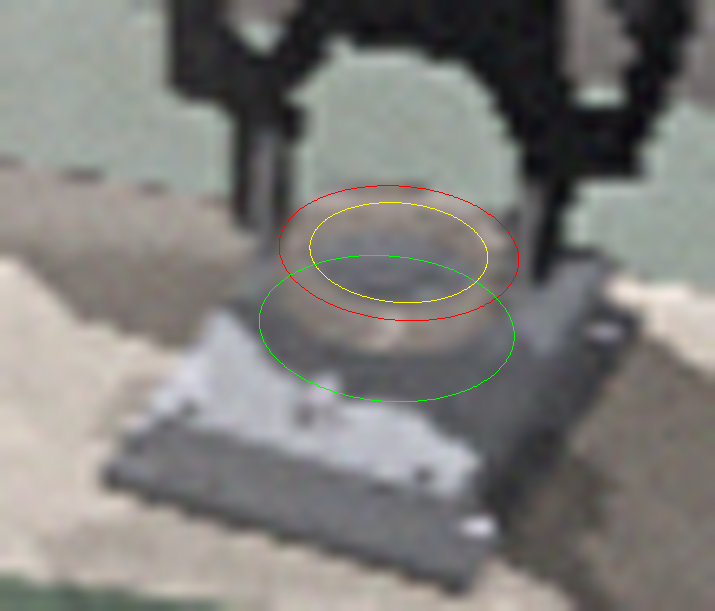

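Emit:
arm_command --pt "-0.0005 0.005 -0.0008 0" --pt "0 0.006 0 0" --pt "0 0.003 0 0" --pt "0 0.001 0 0" --pt "0 0 0 0" --pt "0 0 0 0"

```text
time: 10.82
tool_pos: [0.4923, -0.3452, 0.0245]
tcp_rot: [-1.571, -0.001, 0.001]
wrist_force: [-0.3, -0.4, -0.9]
width: 0.691
```

Emit:
arm_command --pt "0 0.001 0 0" --pt "0 0.001 0 0" --pt "0 0 0 0" --pt "0 0 0 0"

```text
time: 11.32
tool_pos: [0.4921, -0.345, 0.0223]
tcp_rot: [-1.571, -0.001, 0.001]
wrist_force: [-0.2, 0.1, -1.7]
width: 0.689
```

Emit:
arm_command --pt "0 0.001 0 0" --pt "0 0 0 0" --pt "0 0 0 0"

```text
time: 11.7
tool_pos: [0.4921, -0.3451, 0.0213]
tcp_rot: [-1.571, -0.001, 0.001]
wrist_force: [-0.4, -0.4, -1.3]
width: 0.696
```

Emit:
arm_command --pt "0 0.001 0 0" --pt "0 0 0 0" --pt "0 0 0 0"

```text
time: 12.08
tool_pos: [0.4922, -0.3451, 0.021]
tcp_rot: [-1.571, -0.001, 0.001]
wrist_force: [-2.1, 1.6, 6.4]
width: 0.692
```

Contact came at exactly the predicted seated height (TCP z 0.021), so I'll release and lift.

Emit:
arm_command --pt "0 0 0 0" --pt "0 0 0 0" --pt "0 0 0 0" --pt "0 -0.005 0 0" --pt "0 -0.02 0 0" --pt "0 -0.04 0 0" --pt "0 -0.04 0 0" --pt "0 -0.02 0.05 0" --pt "0 0 0.06 0" --pt "0 0 0.06 0" --pt "0 0 0.02 0" --pt "0 0 0 0" --pt "0 0 0 0" --fingers 0.075

```text
time: 13.7
tool_pos: [0.4925, -0.1563, 0.146]
tcp_rot: [-1.572, -0.001, -0.0]
wrist_force: [0.7, -0.7, 0.1]
width: 0.879
```

Run:
```python
from h import *
t=Cam("top"); s=Cam("side"); st=sensors.read_state(); print(st["tool_pos"],st["tcp_rot"],st["time"])
t.crop("t_k.png",415,200,480,250,12); s.crop("s_k.png",350,125,405,168,14)
cv2.imwrite("pics/tk_full.png",t.im)
```

```text
[ 0.49222633 -0.15652907  0.14555775] [-1.57141585e+00  1.24177284e-04 -7.80305234e-04] 13.8
```

View pics/t_k.png

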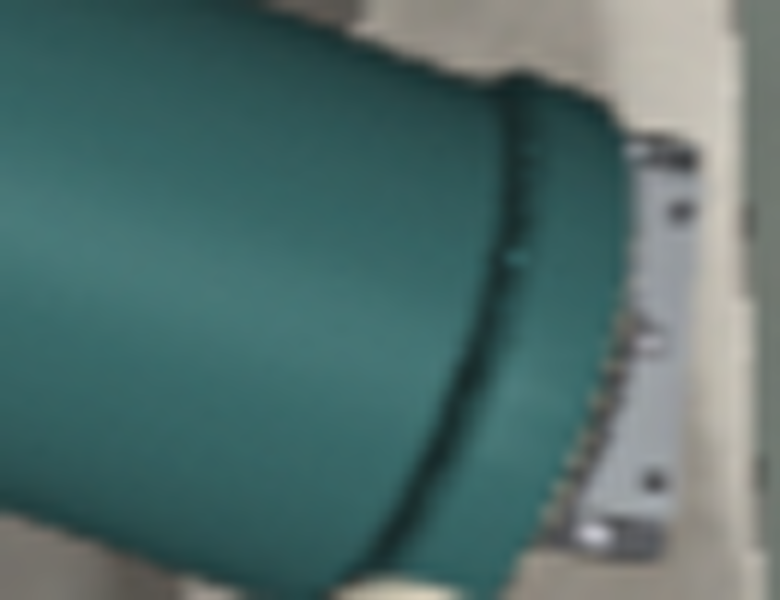

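View pics/s_k.png

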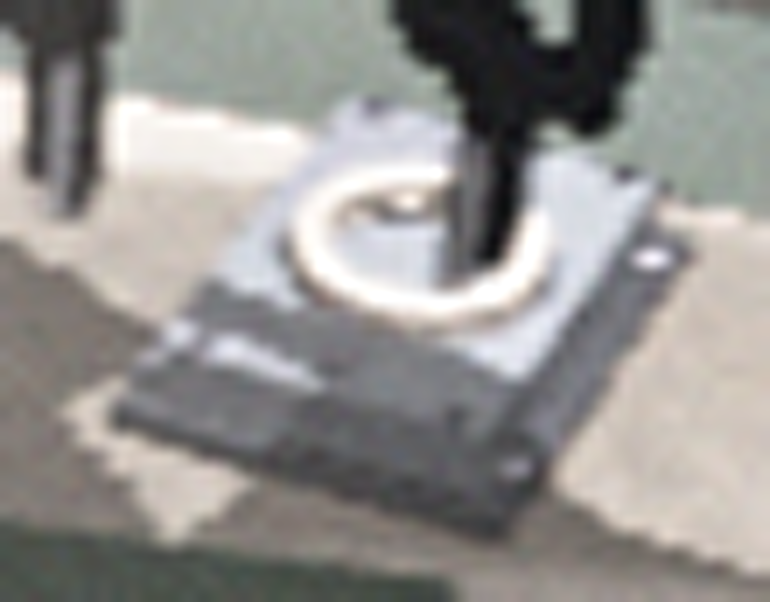

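The ring lies flat in the seat. In the side crop its full circle sits within the seat outline and the rear dowel is visible. Now to the cap.

Emit:
arm_command --pt "0.045 0 0.029 0" --pt "0.045 0 0.029 0" --pt "0.045 0 0.029 0" --pt "0 0 0 -0.131" --pt "0 0.02 0 0" --pt "0 0.03 0 0" --pt "0 0 0 0" --pt "0 0 0 0" --pt "0 0 0 0" --fingers 0.045

```text
time: 14.92
tool_pos: [0.6277, -0.0685, 0.0967]
tcp_rot: [-1.569, -0.105, 0.101]
wrist_force: [0.1, -0.2, 0.2]
width: 0.526
```

Run:
```python
from h import *
t=Cam("top"); s=Cam("side"); st=sensors.read_state(); print(st["tool_pos"],st["tcp_rot"],st["time"])
t.crop("t_l.png",320,150,390,210,10); s.crop("s_l.png",280,140,380,215,7)
t.crop("t_l2.png",400,190,480,250,10)
from scipy.spatial.transform import Rotation as Ro
M=Ro.from_rotvec(st["tcp_rot"]).as_matrix(); print(np.degrees(np.arctan2(M[1,0],M[0,0])))
```

```text
[ 0.62772554 -0.06821033  0.09669122] [-1.56883182 -0.10506529  0.10145316] 15.025
7.533396188716639
```

View pics/t_l.png

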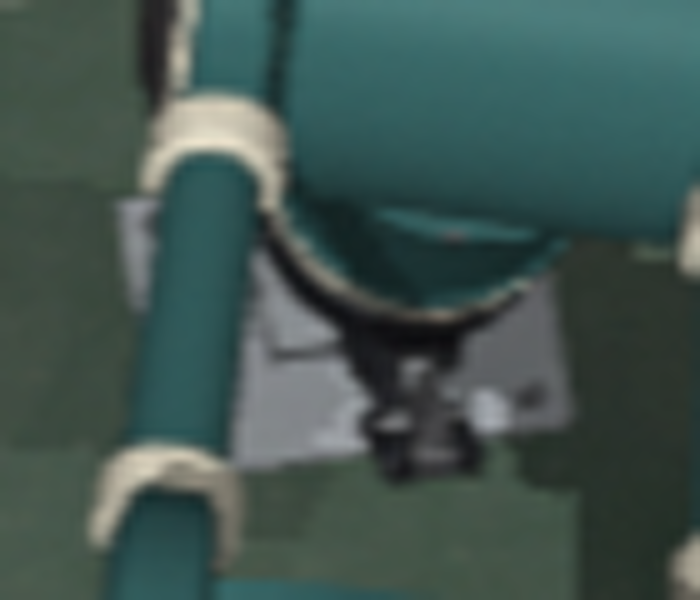

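View pics/s_l.png

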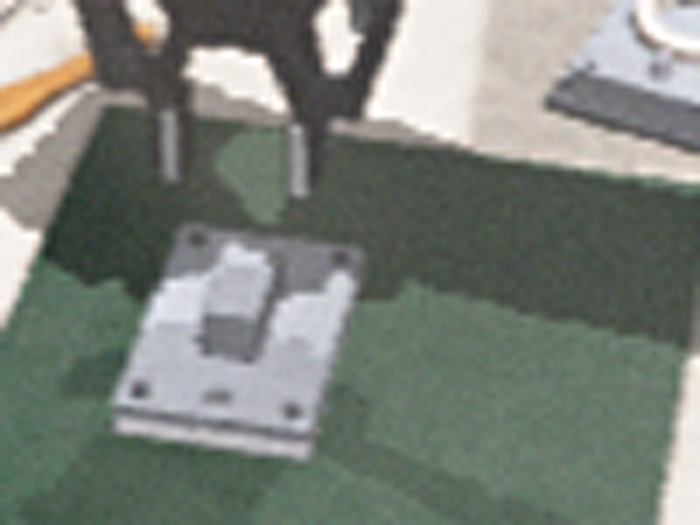

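View pics/t_l2.png

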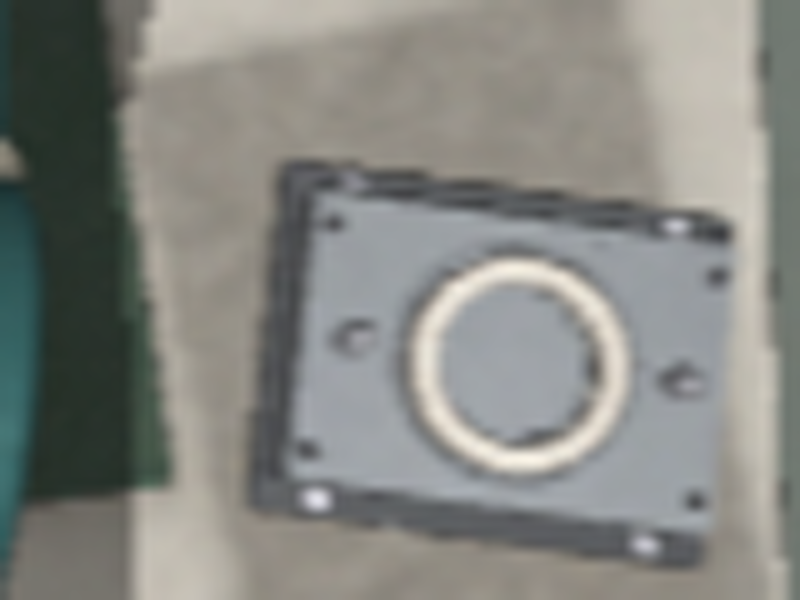

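The ring is seated, with an even dark gap around it. Descending on the cap rib.

Emit:
arm_command --pt "0 0.02 0 0" --pt "0 0.025 0 0" --pt "0 0.015 0 0" --pt "0 0.008 0 0" --pt "0 0.004 0 0" --pt "0 0 0 0" --pt "0 0 0 0"

```text
time: 15.9
tool_pos: [0.6276, -0.068, 0.0241]
tcp_rot: [-1.569, -0.105, 0.102]
wrist_force: [0.0, -0.4, 1.7]
width: 0.525
```

Run:
```python
from h import *
s=Cam("side"); st=sensors.read_state(); print(st["tool_pos"],st["tcp_rot"],st["time"])
s.crop("s_m.png",280,140,380,215,7)
```

```text
[ 0.62757685 -0.06801962  0.02417761] [-1.56867109 -0.10487368  0.10243165] 15.95
```

View pics/s_m.png

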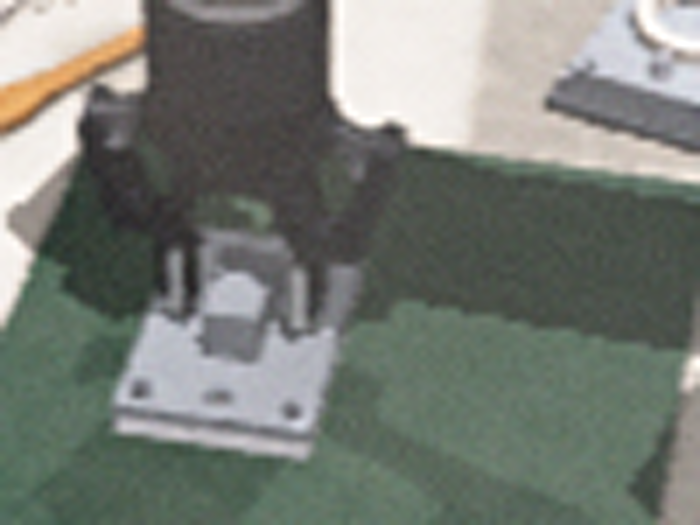

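Emit:
arm_command --pt "0 0.0015 0 0" --pt "0 0 0 0" --pt "0 0 0 0" --pt "0 0 0 0" --pt "0 0 0 0" --pt "0 0 0 0" --fingers 0.01 --newtons 60

```text
time: 16.7
tool_pos: [0.6277, -0.068, 0.0225]
tcp_rot: [-1.569, -0.105, 0.102]
wrist_force: [1.3, -0.5, 5.0]
width: 0.292
```

Emit:
arm_command --pt "0 -0.003 0 0" --pt "0 -0.01 0 0" --pt "0 -0.02 0 0" --pt "0 -0.02 0 0" --pt "0 -0.02 0 0" --pt "0 -0.02 0 0" --pt "0 0 0 0" --pt "0 0 0 0" --pt "0 0 0 0"

```text
time: 17.82
tool_pos: [0.6258, -0.0678, 0.1134]
tcp_rot: [-1.568, -0.102, 0.106]
wrist_force: [0.8, 0.6, -4.6]
width: 0.292
```

Run:
```python
from h import *
s=Cam("side"); t=Cam("top");st=sensors.read_state(); print(st["tool_pos"],st["tcp_rot"],st["time"],st["wrist_force"],st["torque"],st["width"]*85.4)
s.crop("s_n.png",270,90,380,175,7)
t.crop("t_n.png",320,150,390,210,10)
t.crop("t_n2.png",415,200,480,250,12)
```

```text
[ 0.62599282 -0.06778232  0.11350789] [-1.56782584 -0.10196481  0.10533964] 17.925 [ 0.0611313   0.83484446 -4.35373034] [0.02604425 0.02755411 0.04181842] 24.920883206107888
```

View pics/s_n.png

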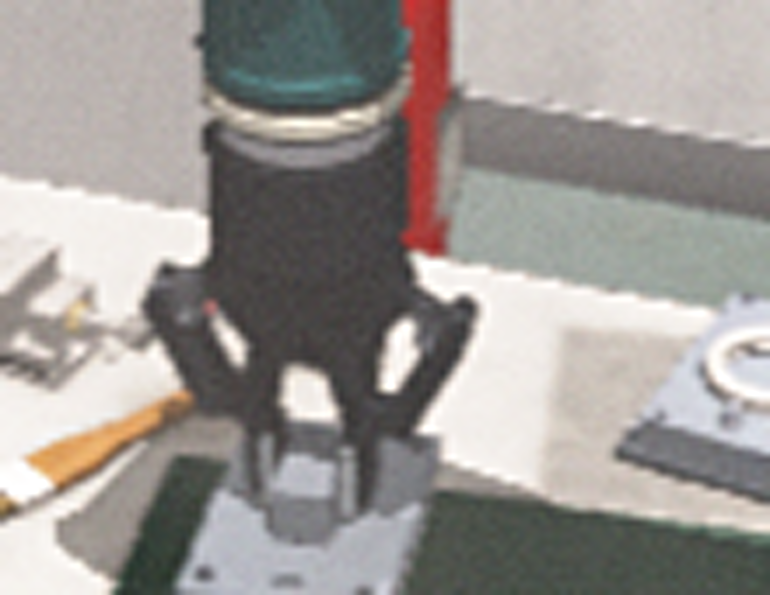

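View pics/t_n2.png

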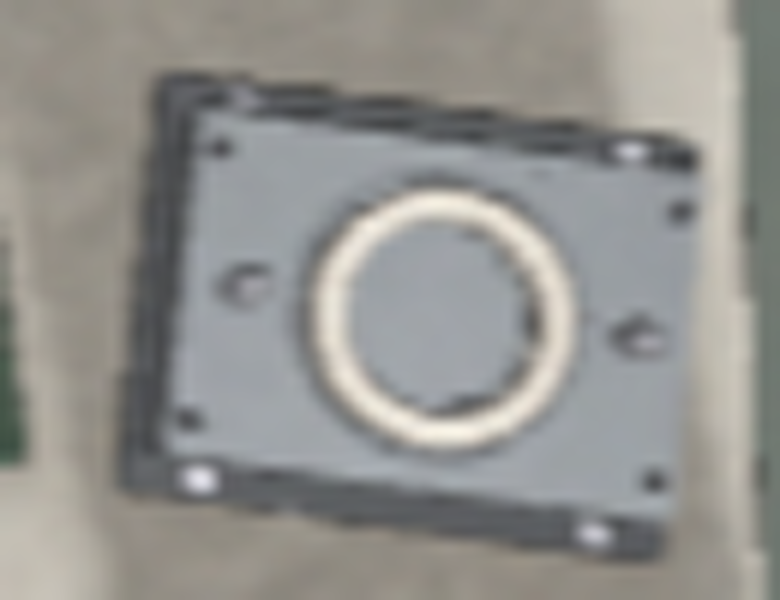

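Emit:
arm_command --pt "0 0 0 0.136" --pt "0 0 0 0.136" --pt "0 0 0 0" --pt "-0.005 0 -0.016 0" --pt "-0.011 0 -0.036 0" --pt "-0.015 0 -0.046 0" --pt "-0.015 0 -0.046 0" --pt "-0.015 0 -0.046 0" --pt "-0.015 0 -0.046 0" --pt "-0.011 0 -0.036 0" --pt "-0.006 0 -0.022 0" --pt "0 0 0 0" --pt "0 0 0 0" --pt "0 0 0 0" --pt "0 0 0 0"

```text
time: 19.8
tool_pos: [0.4942, -0.3451, 0.1147]
tcp_rot: [-1.568, 0.109, -0.109]
wrist_force: [0.9, -0.4, -4.5]
width: 0.291
```

Run:
```python
from h import *
from scipy.spatial.transform import Rotation as Ro
s=Cam("side"); t=Cam("top");st=sensors.read_state(); p=st["tool_pos"];print(p,st["time"],st["wrist_force"],st["width"]*85.4)
M=Ro.from_rotvec(st["tcp_rot"]).as_matrix(); print("yaw",np.degrees(np.arctan2(M[1,0],M[0,0])),M[:,1])
s.crop("s_o.png",335,80,425,160,8)
t.crop("t_o.png",400,180,490,255,8)
f=lambda a,k,x0,y0:(np.array(a,float)+.5)/k-.5+[x0,y0]
print("ring top",t.plane(f([(444,319.5)],12,415,200),.032)*1e3)
```

```text
[ 0.49406497 -0.34539142  0.11474957] 19.9 [ 0.38441033 -0.72142519 -3.43602662] 24.926934227532115
yaw -7.949887262731618 [-6.78736248e-05  1.09371004e-04 -9.99999992e-01]
ring top [[ 489.17763886 -346.6049995    32.        ]]
```

View pics/s_o.png

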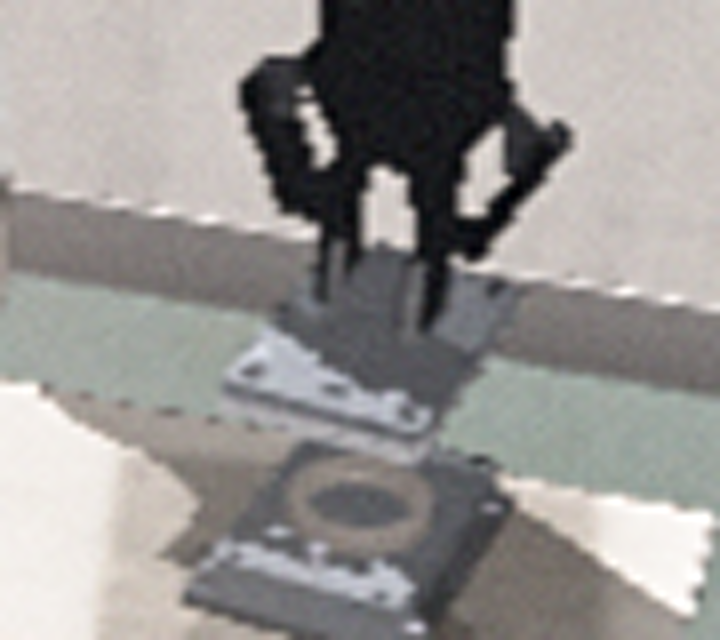

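View pics/t_o.png

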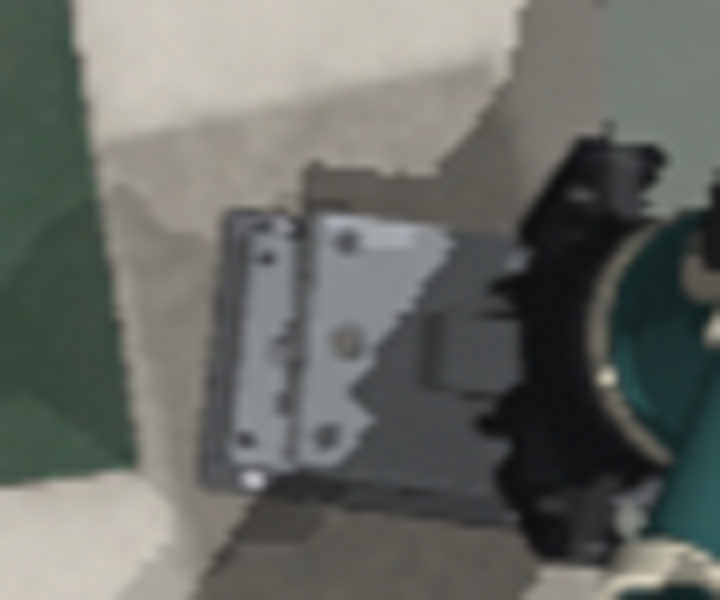

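Run:
```python
from h import *
s=Cam("side"); t=Cam("top");st=sensors.read_state(); p=st["tool_pos"]; print(p)
f=lambda a,k,x0,y0:(np.array(a,float)+.5)/k-.5+[x0,y0]
th=np.radians(-8.0); ex=np.array([np.cos(th),np.sin(th)]); ey=np.array([-np.sin(th),np.cos(th)])
z=p[2]-.0035
for nm,cam,a,k,x0,y0 in(("top",t,[(348,343),(348,240),(327,437)],8,400,180),("side",s,[(338,388),(253,369),(408,412)],8,335,80)):
    P=cam.plane(f(a,k,x0,y0),z)[:,:2]*1e3; print(nm,P.round(1))
    print("  center from hole",(P[0]-47*ey).round(1),"from screws",((P[1]+P[2])/2-50.5*ey).round(1), "yaw", np.degrees(np.arctan2(*(P[1]-P[2])[::-1])))
a=t.plane(f([(267,258),(246,439)],8,400,180),.025)[:,:2]*1e3; print("base left screws top",a, a.mean(0)-55.5*ey)
# cap screws spacing check from initial
```

```text
[ 0.49396875 -0.34567741  0.1148103 ]
top [[ 497.8 -299.7]
 [ 532.3 -301. ]
 [ 466.5 -291.6]]
  center from hole [ 491.3 -346.2] from screws [ 492.4 -346.3] yaw -8.13053864368097
side [[ 500.1 -300.7]
 [ 535.8 -303. ]
 [ 469.9 -293. ]]
  center from hole [ 493.6 -347.2] from screws [ 495.8 -348. ] yaw -8.602341460932688
base left screws top [[ 531.16115324 -296.63838113]
 [ 465.85110122 -286.85693039]] [ 490.78202013 -346.70753358]
```

Emit:
arm_command --pt "-0.0007 0.015 -0.0003 0" --pt "0 0.02 0 0" --pt "0 0.012 0 0" --pt "0 0 0 0" --pt "0 0 0 0" --pt "0 0 0 0"

```text
time: 20.75
tool_pos: [0.4936, -0.3468, 0.0686]
tcp_rot: [-1.569, 0.109, -0.111]
wrist_force: [-0.1, -0.1, -3.4]
width: 0.292
```

Run:
```python
from h import *
s=Cam("side"); t=Cam("top");st=sensors.read_state(); p=st["tool_pos"];print(p,st["time"],st["wrist_force"])
s.crop("s_p.png",340,90,420,160,9)
t.crop("t_p.png",415,195,480,245,12)
```

```text
[ 0.49351691 -0.34669843  0.06862605] 20.85 [ 0.49682694 -0.01733276 -2.79971902]
```

View pics/s_p.png

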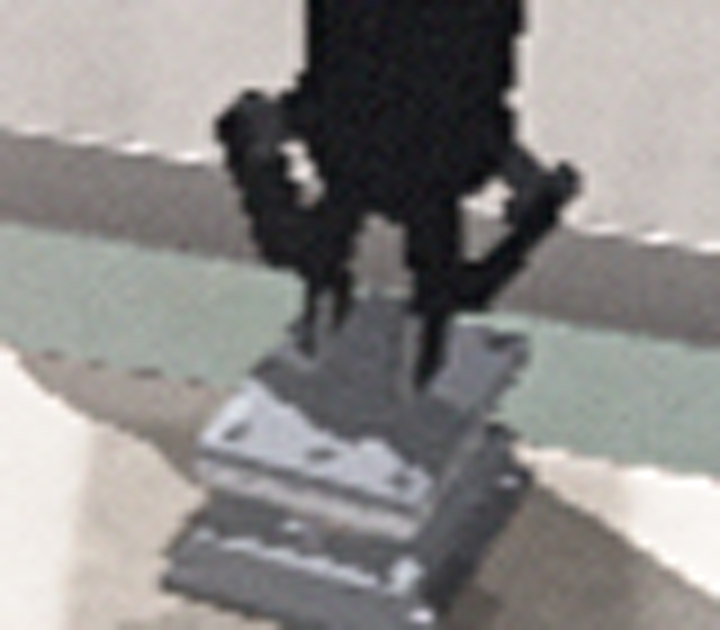

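View pics/t_p.png

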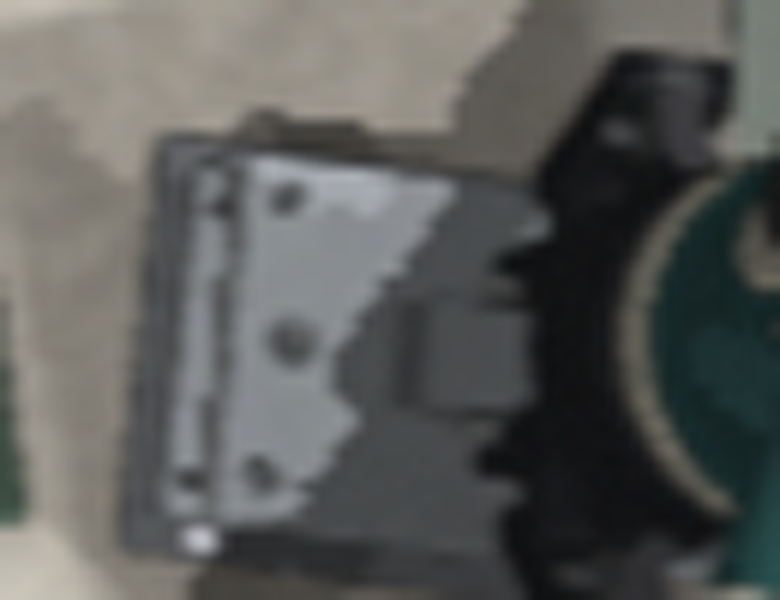

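Run:
```python
from h import *
s=Cam("side"); t=Cam("top");st=sensors.read_state(); p=st["tool_pos"]; print(p)
f=lambda a,k,x0,y0:(np.array(a,float)+.5)/k-.5+[x0,y0]
th=np.radians(-8.0); ey=np.array([-np.sin(th),np.cos(th)])
z=p[2]-.0035
for nm,cam,a,k,x0,y0 in(("top",t,[(292,342),(290,197),(260,473)],12,415,195),("side",s,[(320,455),(237,431),(404,482)],9,340,90)):
    P=cam.plane(f(a,k,x0,y0),z)[:,:2]*1e3; print(nm,P.round(1))
    print("  center from hole",(P[0]-47*ey).round(1),"from screws",((P[1]+P[2])/2-50.5*ey).round(1), "yaw", np.degrees(np.arctan2(*(P[1]-P[2])[::-1])))
```

```text
[ 0.49331472 -0.34653233  0.06839937]
top [[ 497.5 -301.5]
 [ 531.3 -302.2]
 [ 467.2 -293. ]]
  center from hole [ 490.9 -348. ] from screws [ 492.2 -347.6] yaw -8.18837246983
side [[ 501.1 -300.5]
 [ 533.7 -305.4]
 [ 468.4 -294. ]]
  center from hole [ 494.6 -347. ] from screws [ 494.  -349.7] yaw -9.935458255756831
```

Emit:
arm_command --pt "-0.0004 0.004 0.0009 0" --pt "0 0.004 0 0" --pt "0 0.003 0 0" --pt "0 0.001 0 0" --pt "0 0 0 0" --pt "0 0 0 0"

```text
time: 21.7
tool_pos: [0.4928, -0.3454, 0.0559]
tcp_rot: [-1.568, 0.11, -0.11]
wrist_force: [0.2, -1.0, -3.3]
width: 0.291
```

Emit:
arm_command --pt "0 0.0015 0 0" --pt "0 0.0015 0 0" --pt "0 0 0 0" --pt "0 0 0 0"

```text
time: 22.2
tool_pos: [0.4927, -0.3453, 0.0528]
tcp_rot: [-1.568, 0.11, -0.11]
wrist_force: [-0.1, -0.2, -2.4]
width: 0.292
```

Emit:
arm_command --pt "0 0.0015 0 0" --pt "0 0.0015 0 0" --pt "0 0 0 0" --pt "0 0 0 0"

```text
time: 22.7
tool_pos: [0.4927, -0.3453, 0.0498]
tcp_rot: [-1.568, 0.11, -0.11]
wrist_force: [-0.6, -0.3, -4.3]
width: 0.296
```

Run:
```python
from h import *
s=Cam("side"); t=Cam("top");st=sensors.read_state(); p=st["tool_pos"];print(p,st["time"],st["wrist_force"],st["torque"])
s.crop("s_q.png",340,90,420,160,9)
t.crop("t_q.png",415,195,480,245,12)
```

```text
[ 0.49275459 -0.34533549  0.04984635] 22.8 [-0.22592274 -0.4795292  -4.14833017] [-0.03699641 -0.0108202  -0.00626998]
```

View pics/t_q.png

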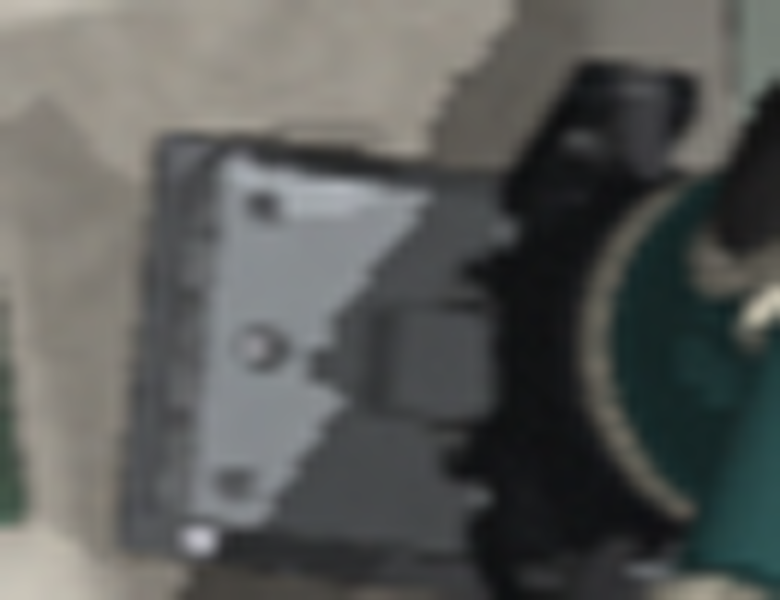

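View pics/s_q.png

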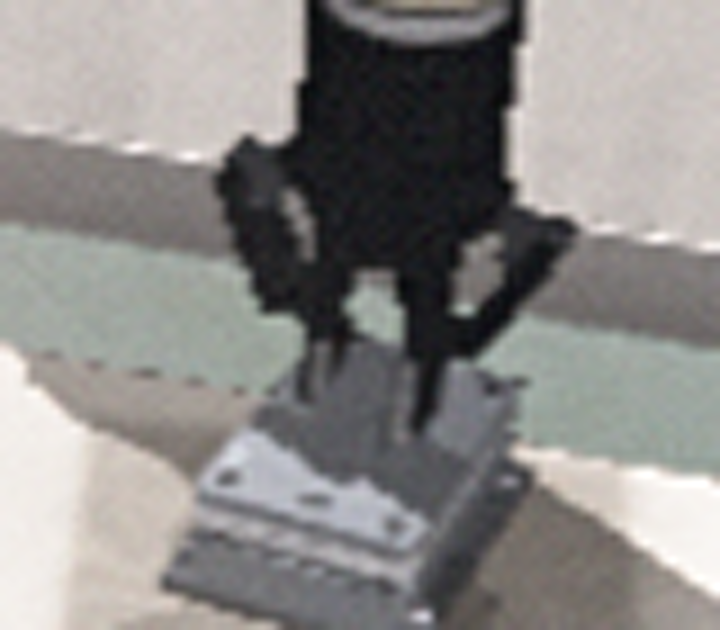

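The dowel tip is visible inside the near hole at (258,347). Contact force is still nil, so I'm continuing down slowly.

Emit:
arm_command --pt "0 0.0015 0 0" --pt "0 0.0015 0 0" --pt "0 0.001 0 0" --pt "0 0 0 0" --pt "0 0 0 0"

```text
time: 23.42
tool_pos: [0.4928, -0.3454, 0.0458]
tcp_rot: [-1.568, 0.11, -0.11]
wrist_force: [-0.1, -0.1, -3.5]
width: 0.294
```

Emit:
arm_command --pt "0 0.001 0 0" --pt "0 0 0 0" --pt "0 0 0 0"

```text
time: 23.8
tool_pos: [0.4927, -0.3453, 0.0448]
tcp_rot: [-1.568, 0.11, -0.11]
wrist_force: [-0.6, 0.3, -4.2]
width: 0.287
```

Emit:
arm_command --pt "0 0.0007 0 0" --pt "0 0 0 0" --pt "0 0 0 0"

```text
time: 24.18
tool_pos: [0.4928, -0.3454, 0.0443]
tcp_rot: [-1.568, 0.11, -0.11]
wrist_force: [-0.4, 0.7, -1.0]
width: 0.29
```

Emit:
arm_command --pt "0 0.0004 0 0" --pt "0 0 0 0" --pt "0 0 0 0" --pt "0 0 0 0"

```text
time: 24.68
tool_pos: [0.4928, -0.3454, 0.0443]
tcp_rot: [-1.568, 0.11, -0.11]
wrist_force: [-3.5, 2.8, 4.9]
width: 0.288
```

Emit:
arm_command --pt "0 0.0005 0 0" --pt "0 0 0 0" --pt "0 0 0 0" --pt "0 0 0 0"

```text
time: 25.18
tool_pos: [0.4928, -0.3454, 0.0442]
tcp_rot: [-1.568, 0.11, -0.11]
wrist_force: [-4.2, 2.3, 8.2]
width: 0.293
```

Run:
```python
from h import *
s=Cam("side"); t=Cam("top")
for i in range(4):
    st=sensors.read_state(); print(st["tool_pos"],st["time"],st["wrist_force"],st["torque"]); read_camera("top")
s.crop("s_r.png",340,90,420,160,9)
t.crop("t_r.png",415,195,480,245,12)
```

```text
[ 0.49278307 -0.34539785  0.04423633] 25.275 [-3.83263685  2.58033451  8.01573535] [0.43509443 0.52705706 0.00639886]
[ 0.49278082 -0.34539336  0.04423344] 25.325 [-4.49906341  3.40935079  8.51220519] [ 0.47116523  0.52902725 -0.0149121 ]
[ 0.49280147 -0.34540568  0.04424232] 25.375 [-3.93577957  2.9169512   8.90689268] [ 0.38425996  0.54726925 -0.04994289]
[ 0.49280266 -0.34539579  0.0442415 ] 25.425 [-4.33597026  3.67861896  8.75811672] [ 0.43293761  0.51615513 -0.0082305 ]
```

View pics/s_r.png

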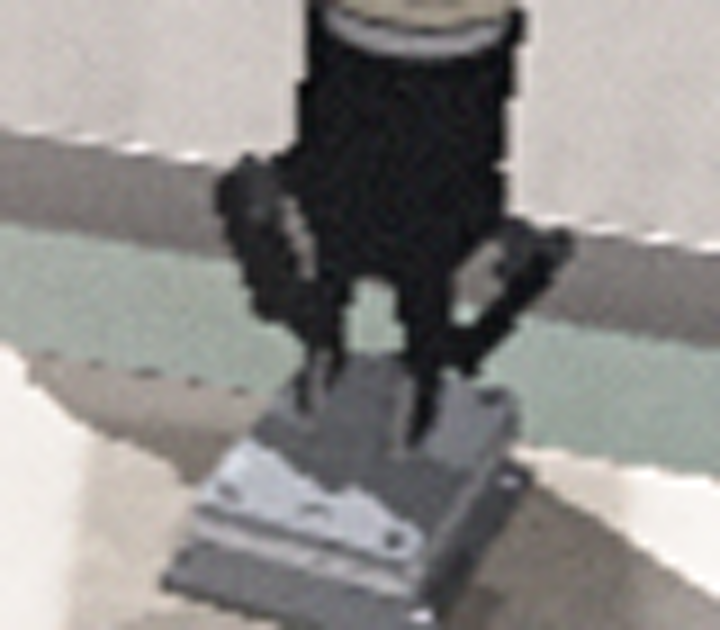

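View pics/t_r.png

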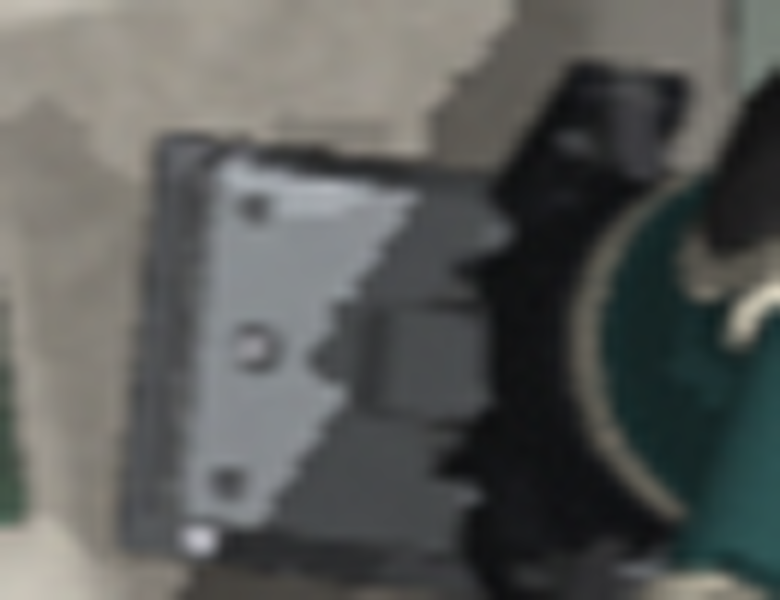

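Emit:
arm_command --pt "0 0.0004 0 0" --pt "0 0 0 0" --pt "0 0 0 0" --pt "0 0 0 0"

```text
time: 25.98
tool_pos: [0.4928, -0.3454, 0.0442]
tcp_rot: [-1.568, 0.11, -0.11]
wrist_force: [-6.1, 4.3, 10.7]
width: 0.292
```

Run:
```python
from h import *
F=[]
for i in range(6):
    st=sensors.read_state(); F.append(st["wrist_force"]); read_camera("top")
print(np.mean(F,0),st["tool_pos"],st["time"],st["width"])
```

```text
[-5.36438947  3.65278078 10.78971731] [ 0.49276424 -0.34541118  0.04422256] 26.225 0.288821408665486
```

Emit:
arm_command --pt "-0.0004 0.0001 0.0002 0" --pt "0 0 0 0" --pt "0 0 0 0" --pt "0 0 0 0"

```text
time: 26.78
tool_pos: [0.4928, -0.3454, 0.0442]
tcp_rot: [-1.569, 0.109, -0.111]
wrist_force: [-4.9, 2.7, 10.3]
width: 0.289
```

Run:
```python
from h import *
F=[]
for i in range(6):
    st=sensors.read_state(); F.append(st["wrist_force"]); read_camera("top")
print(np.mean(F,0),st["tool_pos"],st["time"],st["width"])
```

```text
[-4.44753465  3.01288981 10.0787298 ] [ 0.49277964 -0.34539388  0.04422182] 27.025 0.29229662915467963
```

Emit:
arm_command --pt "-0.0002 0.0003 0.0001 0" --pt "0 0 0 0" --pt "0 0 0 0" --pt "0 0 0 0" --pt "0 0 0 0" --pt "0 0 0 0"

```text
time: 27.82
tool_pos: [0.4928, -0.3454, 0.0442]
tcp_rot: [-1.569, 0.109, -0.111]
wrist_force: [-4.0, 2.9, 11.2]
width: 0.296
```

Run:
```python
from h import *
F=[]
for i in range(6):
    st=sensors.read_state(); F.append(st["wrist_force"]); t=Cam("top")
print(np.mean(F,0),st["tool_pos"],st["time"],st["width"])
cv2.imwrite("pics/t_end.png",t.im)
```

```text
[-4.22014982  3.06579529 11.35980471] [ 0.49279051 -0.34540883  0.04422673] 28.075 0.29635736744182034
```

View pics/t_end.png

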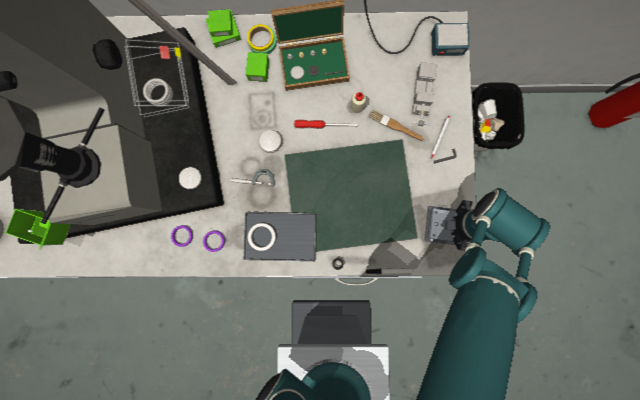

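The other items are where they were. The wrist reads 11.4 N up, and adding the cap's ~3.7 N weight gives about 15 N on the block. Handing in.

Run:
```python
from workcell import job,sensors
print(job.finish_job()); s=sensors.read_state(); print(s["time"],s["wrist_force"],s["tool_pos"],s["width"])
```

```text
the job is handed in; nothing more can be done
None
the job is handed in; nothing more can be done
```

The small ring lies flat in its seat and the cap is fully down on both dowels. The gripper is still holding the cap and pressing it with about 15 N. I handed the job in at about 28 s.

**Ring:** It touched bottom at the seated height I had worked out (gripper z 0.021 m). Pictures afterwards showed it flat and centred in the seat.

**Cap:** It went down with no sideways or upward resistance and met the lower half at gripper z 0.0442 m (0.0445 m expected). One dowel can be seen in its hole. The other is hidden by the arm, so I inferred it from the height and the low force.

**Press force:** The wrist read 11.4 N. Adding the cap's weight of about 3.7 N gives roughly 15 N on the block. About 5 N of sideways force stayed on the wrist after I tried to relax it.

**Disagreement:** The two cameras differed by up to about 4 mm in absolute position. I aligned the parts by comparing them within the same picture instead.

The last top view shows the larger ring still in the tray and the other visible things where they were; the arm's shadow covers the pen.

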